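# Prove a friction-hinged case lid

### The arm

A 6-joint arm with a two-finger parallel gripper is mounted at the origin on the work surface. World frame = base frame: x ahead of the robot, y to its left, z up, the work surface at z = 0. Lengths are in m, angles in degrees, forces in N, time in s.
With the tool pointing down it reaches from about 0.4 to 0.825 m from the base axis. Payload 7 kg.
Tool frame: the origin (TCP) lies at the very end of the fingers, on their centre line; the grasp point (between the pads) lies 19 mm behind it; x points along the fingers, z is the direction in which the jaws open and shut, and the axes are right-handed (so a half turn about x gives the same grasp; the last joint's range is limited). The gripper opens to 88 mm and grips with 3 to 60 N. Pads are 19 mm wide; open, the fingers measure 130 mm over their backs; the gripper's body (78 mm by 193 mm) begins 47 mm behind the grasp point.
Start: joints at [85.835, 20.546, 0.682, 0, -70.136, -16.507], TCP at [0.238, 0.632, 0.227] pointing down, gripper open.
Joint ranges: [-176.03, 176.03], [-82.01, 121.73], [-58.28, 71.71], [-173.87, 95.51], [-174.79, -0.11], [-173.66, 173.66]. Speed limits (degrees/s): [136.94, 136.94, 172.46, 180, 180, 180].

### API

Orientations are given as [roll, pitch, yaw] about the fixed x, y, z axes, in that order (R = Rz(yaw) Ry(pitch) Rx(roll)).
In Python, from plant import * gives the robot as it stands.
- The arm moves only by the tool arm_command, never from a script. Its argument "commands" is one flat list of numbers, 5 for each row, row after row: the shift along the tool's x, y, z in mm, then the turn about the tool's x in degrees, then the opening in per cent of the stroke, from 0 (shut) to 100 (fully open). A call has 1 to 5 rows; each row shifts and turns the pose as measured when the row begins, along the tool's axes as they then stand; what a row does not reach is not made up. A row lasts 1/8 s, in which the tool goes at most 62.5 mm and 10.7 degrees, less where a joint would pass 70% of its speed; a pose out of reach is approached as far as the arm can. A call is refused whole if a number of a shift passes 62.5 or a number of a turn 10.7, either way. A call with a gripper value outside its range is refused whole. The fingers move at their own pace and stop on an object; the grip force is fixed at half the most. Time passes only in rows, so rows that do not move let the fingers close. It gives the time, the measured TCP pose, the force and the opening at its end, in the units of the state.
- get_obs(): the state, without advancing time (a new reading comes with each control period).
- snapshot(name): name is "scene" or "top" or "wrist"; returns a dict with "frame" (420x560x3 uint8, blue, green, red), "fov_y" (degrees; the focal length in pixels is half the picture's height over the tangent of half this angle, whatever the lens; pixels are square), "cx", "cy" (the principal point, pixels), "world_to_cam" (4x4, takes a point from world to camera coordinates). Camera axes: x right, y up, looking along -z (the intrinsics and any distortion apply to the point x, -y, -z); pixel columns grow to the right and rows downward; lengths in m; the calibration is good to about 2 mm. A picture is of the moment at which its call begins. There is no depth.
- close_job(): hands the job in, once; it reports no verdict.
The state is a dict: "clock": time; "joint_pos": joint angles; "qvel": joint speeds; "tau": joint torques, N m; "tool_pos": TCP position; "orientation": TCP orientation; "force": force on the tool from outside, world axes, zero at the start; "moment": the same for the moment, N m; "opening": finger opening in m.
Only numpy, scipy, OpenCV 4.12 (cv2) and the standard library are available. Lean on these libraries where they do the work, as an engineer would, in place of code of your own. Each camera call takes 0.05 s, during which the arm holds its last target. There are 200 camera calls.

### The job

Check the friction hinge of the wooden tool case. Take the lid by the tab at its front, raise it to about 45 degrees (half open), let go of it completely and watch for a good second that it stays there; then lean on the top of its round front rail from above (it sits on packing of unknown thickness, so feel for it) with a light push of about 5 N (never as much as 12 N) for at least half a second to prove that it does not sag. Leave it standing open at about 45 degrees, untouched, and do not knock the other things about.

Things in the scene. Friction and masses are not known exactly. Their poses are not given: they have to be found in the camera images.
- case: Open-topped pale wooden tool case, fixed to the table: 200 mm deep (its x), 260 mm wide (its y), 90 mm high. Origin at the centre of its underside; its front faces its own -x (towards the robot, turned up to 0.35 rad either way), the hinge runs along its rear top edge.
- hinge (a point): Point on the hinge axis, in the middle of the case's rear top edge (100 mm behind the case's origin, 90 mm up). The axis runs along the case's y.
- lid (a joint): Opening angle of the lid in rad: 0 shut, growing as the front edge rises, 45 degrees = 0.785, stop at 1.5. Starts 0 to 0.2. The friction hinge resists with about 2.5 N m either way, no spring: the lid (0.25 to 0.51 kg) stays where it is left. Lifting takes 12 to 14 N at the tab; near 45 degrees it does not slip under a downward push below 13 N on the rail.
- tab (a point): Centre of the part to take hold of: flat wooden tab sticking out 50 mm from the middle of the lid's front edge, 30 mm wide (case's y), 12 mm thick. This point is 228 mm in front of the hinge axis and 6.5 mm above it (lid shut), 28 mm ahead of the lid's front edge; it turns with the lid, 85 mm of free air below. Lid: plywood, 200 x 260 x 10 mm.
- rail_mid (a point): Rail along the case's y on top of the lid, inside its front edge: wood, 18 mm round, 240 mm long, on packing of unknown thickness. This point, on the lid 191 mm in front of the hinge axis and 22 mm above it (lid shut), is only nominal: the true axis lies up to 6 mm higher or lower (square to the lid). Press on top, 60 mm aside of the middle (tab). 5 N comes within about 1 mm of touch: go by force.
- sanding_block: Bystander: black sanding block, 55 x 130 x 35 mm, lying in front of the case. Origin under its centre.
- tape_roll: Bystander: roll of tape, 90 mm diameter, 25 mm high, beside the case.
- glue_bottle: Bystander: white bottle, 40 mm diameter, 100 mm high, beside the case.
- marble_tile: Bystander: marble tile, 100 x 100 x 8 mm.
- screwdriver: Bystander: screwdriver lying on the table.
- rib_frame: Bystander: flat pale wooden rib frame, 160 x 102 x 8 mm.

How it is judged:
By the outcome, as a careful person would: the job done as asked, in the order asked, and still so for the second after the job is handed in, with the robot touching nothing.
It also fails if it takes over 51 s, if anything falls off the work surface, if the arm or the gripper's body presses on something with over 40 N, if the wrist force passes 120 N, or if a joint passes its speed limit or range.

## Working session

There is one attempt and no reset: what is moved stays moved. The work goes in short steps, Python scripts to look and compute and a tool call to move; the robot and the scene stay as the last step left them, time stands still between calls to the robot, and variables do not carry over. Pictures are saved under pics/ and viewed, about 8 in all and at most 12, crops included, and the job is handed in when it is done.

Besides the shell and the picture viewer there is one more tool, called after ">>>" in YAML: its name, and indented under it one key for each argument. arm_command: Moves the arm, as the interface text tells. Its arguments: {"type":"object","properties":{"commands":{"type":"array"}},"required":["commands"]}

```bash
mkdir -p pics; python3 - <<'E'
from plant import *
import cv2,numpy as np
np.set_printoptions(precision=4,suppress=True)
o=get_obs();print(o)
for n in ("scene","top"):
    s=snapshot(n);cv2.imwrite(f"pics/{n}0.png",s["frame"]);print(n,{k:v for k,v in s.items() if k!="frame"})
E
```

```text
{'clock': 0.0, 'joint_pos': array([ 85.8347,  20.5931,   0.6337,  -0.0186, -70.1348, -16.5052]), 'qvel': array([ 0.0458,  0.0626, -0.1097, -0.0073, -0.044 , -0.0224]), 'tau': array([  0.0009, -58.2713,  29.3051,   6.9971,   0.0071,  -0.0001]), 'tool_pos': array([0.2382, 0.6311, 0.2256]), 'orientation': array([   6.0028,   89.9042, -104.674 ]), 'force': array([0.3181, 0.4163, 0.0786]), 'moment': array([ 0.0031, -0.0009, -0.0077]), 'opening': 0.08731967128718848}
scene {'fov_y': 55.88180316816041, 'cx': 282.47343560183936, 'cy': 209.76933390567058, 'world_to_cam': array([[-0.606 ,  0.7954, -0.0086,  0.3299],
       [-0.6172, -0.4634,  0.6358,  0.2525],
       [ 0.5018,  0.3906,  0.7718, -1.4535],
       [ 0.    ,  0.    ,  0.    ,  1.    ]])}
top {'fov_y': 51.00917853702184, 'cx': 272.2468453839526, 'cy': 204.13959237707363, 'world_to_cam': array([[-0.0059, -0.9998, -0.0195,  0.0119],
       [ 0.9844, -0.0092,  0.1756, -0.5456],
       [-0.1758, -0.0182,  0.9843, -1.3651],
       [ 0.    ,  0.    ,  0.    ,  1.    ]])}
```

View pics/top0.png

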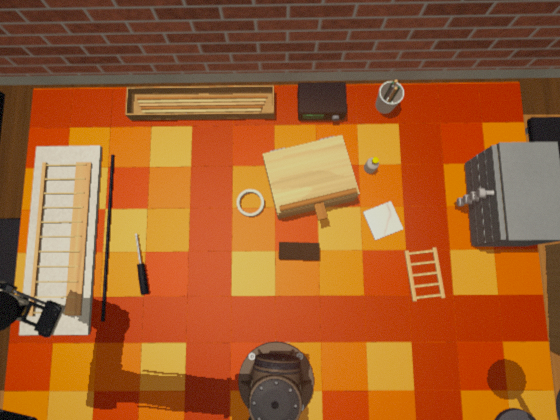

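View pics/scene0.png

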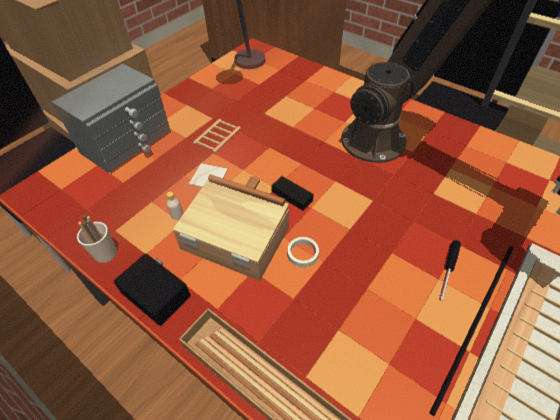

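The top view shows the case at about (312,178), its tab at (321,213), the sanding block at (299,251), tape (250,203), bottle (372,165) and tile (383,220). The scene view shows the case from behind, at (235,225). I'll enlarge both next.

```bash
cat > h.py <<'E'
import numpy as np,cv2
from plant import *
np.set_printoptions(precision=4,suppress=True)
def K(s):
    f=s["frame"].shape[0]/2/np.tan(np.radians(s["fov_y"]/2)); return f,s["cx"],s["cy"]
def ray(s,u,v):
    f,cx,cy=K(s);T=s["world_to_cam"];R=T[:3,:3]
    d=R.T@np.array([(u-cx)/f,-(v-cy)/f,-1.]);return -R.T@T[:3,3],d
def onz(s,u,v,z):
    c,d=ray(s,u,v);return c+d*(z-c[2])/d[2]
def proj(s,p):
    f,cx,cy=K(s);T=s["world_to_cam"];q=T[:3,:3]@np.asarray(p)+T[:3,3]
    return np.array([cx+f*q[0]/-q[2],cy-f*q[1]/-q[2]])
def tri(a,b):
    (c1,d1),(c2,d2)=a,b
    t=np.linalg.lstsq(np.c_[d1,-d2],c2-c1,rcond=None)[0]
    p,q=c1+t[0]*d1,c2+t[1]*d2;return (p+q)/2,np.linalg.norm(p-q)
E
python3 - <<'E'
from h import *
t=cv2.imread("pics/top0.png")[130:270,240:400];s=cv2.imread("pics/scene0.png")[165:285,165:325]
a=cv2.resize(t,None,fx=4,fy=4,interpolation=cv2.INTER_CUBIC);
cv2.imwrite("pics/topc.png",a)
cv2.imwrite("pics/scenec.png",cv2.resize(s,None,fx=4,fy=4,interpolation=cv2.INTER_CUBIC))
E
```

```text
(no output)
```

View pics/topc.png

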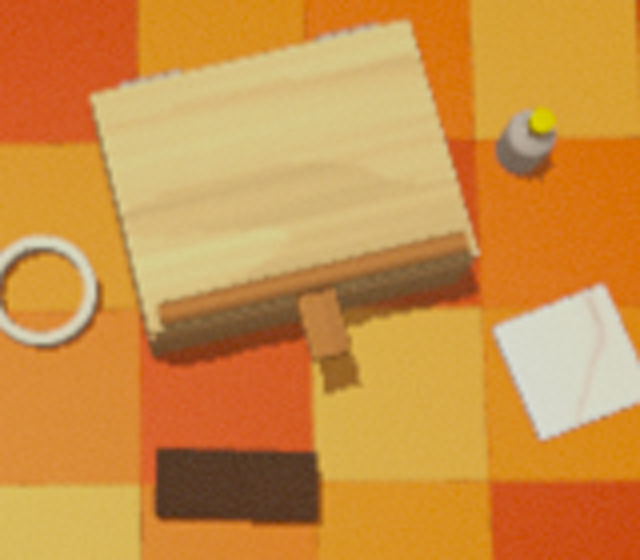

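View pics/scenec.png

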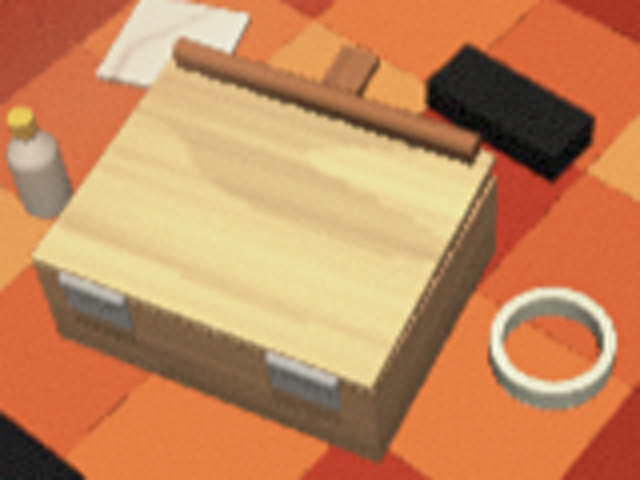

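The crops show the lid's rear corners at top-crop (92,95) and (410,20), and the tab's tip at (334,355). In the scene crop the rear corners are (373,388) and (35,262), and the tab's tip is (362,53). The lid is only slightly open. The sanding block lies 25–30 mm ahead of the tab tip.

```bash
python3 - <<'E'
from h import *
t=snapshot("top");s=snapshot("scene")
T=lambda u,v:(240+u/4-.4,130+v/4-.4)
S=lambda u,v:(165+u/4-.4,165+v/4-.4)
P={}
for n,a,b in [("RL",(92,95),(373,388)),("RR",(410,20),(35,262)),("tip",(334,355),(362,53)),("railL",(163,310),(476,146)),("railR",(466,240),(180,50)),("frontL",(155,330),(492,160))]:
    P[n],e=tri(ray(t,*T(*a)),ray(s,*S(*b)));print(n,P[n],e)
for z in (.095,.1):
  l=onz(t,*T(92,95),z);r=onz(t,*T(410,20),z);d=(l-r);print(z,l,r,np.linalg.norm(d))
h=(P["RL"]+P["RR"])/2;d=P["RL"]-P["RR"];yaw=np.degrees(np.arctan2(-d[0],d[1]));print("hinge top",h,"yaw",yaw)
for n,p in [("tip",P["tip"])]+[(k,P[k]) for k in("railL","railR")]:
    c=np.cos(np.radians(yaw));si=np.sin(np.radians(yaw));q=p-h;print(n,"case frame",c*q[0]+si*q[1],-si*q[0]+c*q[1],q[2])
for n,c in [("block",[(157,449),(319,452),(320,522),(157,516)])]:
    print(n,[onz(t,*T(*x),.035) for x in c])
print("bottle",onz(t,*T(542,122),.1),"tape",onz(t,*T(44,292),.025),"tile",onz(t,*T(572,362),.008))
E
```

```text
RL [0.6986 0.0376 0.1007] 0.003188415519546816
RR [ 0.7581 -0.2147  0.0956] 0.0051801784836554435
tip [ 0.4872 -0.146   0.1187] 0.002734899130547865
railL [ 0.5199 -0.0162  0.134 ] 0.004677349012331741
railR [ 0.5728 -0.2472  0.1299] 0.0021520573547212395
frontL [ 0.5084 -0.0103  0.1122] 0.003762937331133365
0.095 [0.7012 0.0365 0.095 ] [ 0.7601 -0.2169  0.095 ] 0.2601125729405706
0.1 [0.6997 0.0363 0.1   ] [ 0.7584 -0.2161  0.1   ] 0.2591453675667043
hinge top [ 0.7283 -0.0886  0.0981] yaw 13.279873306233414
tip case frame -0.247844079952374 -0.0004981909801106202 0.02058716236184152
railL case frame -0.18627206706627072 0.11833543244838829 0.03583343548948978
railR case frame -0.1878288099718797 -0.11867245884558272 0.03178972773865177
block [array([ 0.4256, -0.0124,  0.035 ]), array([ 0.4222, -0.1414,  0.035 ]), array([ 0.3668, -0.1408,  0.035 ]), array([ 0.3724, -0.0119,  0.035 ])]
bottle [ 0.6736 -0.3164  0.1   ] tape [0.5556 0.0789 0.025 ] tile [ 0.4965 -0.3518  0.008 ]
```

```bash
cat >> h.py <<'E'
from scipy.spatial.transform import Rotation as Ro
H=np.array([.729,-.089,.09]);YAW=np.radians(13.1)
CX=np.array([np.cos(YAW),np.sin(YAW),0]);CY=np.array([-np.sin(YAW),np.cos(YAW),0])
def lidpt(x,n,th,y=0): 
    return H+CX*(x*np.cos(th)+n*np.sin(th))+CY*y+np.array([0,0,-x*np.sin(th)+n*np.cos(th)])
def tool(o): return Ro.from_euler("xyz",o["orientation"],degrees=True).as_matrix()
def go(p):
    o=get_obs();R=tool(o);d=np.asarray(p)-o["tool_pos"]
    z=R[:,2];a=np.degrees(np.arctan2(np.dot(R[:,1],CY),np.dot(z,CY)))
    # turn about tool x by t: z-> z cos t - y sin t
    t=-a; t=(t+90)%180-90
    print("clk",o["clock"],"tcp",o["tool_pos"],"delta mm tool",(R.T@d*1000).round(1),"turn",round(t,1),"or",round(t-180*np.sign(t),1),"F",o["force"],"open",o["opening"],"j6",o["joint_pos"][5])
E
python3 - <<'E'
from h import *
print(tool(get_obs()))
g=lidpt(-.228,.0065,.065);print("tab",g,"45:",lidpt(-.228,.0065,.785),"rail45",lidpt(-.191,.022,.785))
go([g[0],g[1],.22])
E
```

```text
[[-0.0003  0.9356 -0.3531]
 [-0.0009 -0.3531 -0.9356]
 [-1.      0.0001  0.001 ]]
tab [ 0.5078 -0.1405  0.1113] 45: [ 0.5764 -0.1245  0.2558] rail45 [ 0.6126 -0.1161  0.2406]
clk 0.2 tcp [0.2382 0.6313 0.226 ] delta mm tool [  6.6 524.8 626.8] turn -33.8 or 146.2 F [-0.4002  0.8147  0.674 ] open 0.08774080200744007 j6 -16.507286392884925
```

>>> arm_command:
  commands: [0,40,47.5,0,100,0,40,47.5,0,100,0,40,47.5,0,100,0,40,47.5,0,100,0,40,47.5,0,100]

```text
clock: 0.82
tool_pos: [0.3412, 0.3367, 0.2238]
orientation: [15.8, 89.7, -94.6]
force: [0.8, -0.6, 0.9]
opening: 0.0879
```

>>> arm_command:
  commands: [0,40,47.5,0,100,0,40,47.5,0,100,0,40,47.5,0,100,0,40,47.5,0,100,0,0,0,-10,100]

```text
clock: 1.45
tool_pos: [0.4245, 0.0972, 0.2258]
orientation: [54.5, 89.8, -45.9]
force: [0.1, 0.8, 0.5]
opening: 0.0875
```

```bash
python3 - <<'E'
from h import *
g=lidpt(-.228,.0065,.065);go([g[0],g[1],.22])
E
```

```text
clk 1.45 tcp [0.4245 0.0972 0.2258] delta mm tool [  6.5 124.8 218.7] turn -23.5 or 156.5 F [0.0634 0.8225 0.5279] open 0.08749594823326869 j6 40.33840935826822
```

>>> arm_command:
  commands: [0,30,52,0,100,0,30,52,0,100,0,30,52,0,100,0,0,0,-10.5,100,0,0,0,-10.5,100]

```text
clock: 2.08
tool_pos: [0.4867, -0.0779, 0.2266]
orientation: [62.7, 89.8, -16.1]
force: [0.6, 0.3, -0.4]
opening: 0.0878
```

```bash
python3 - <<'E'
from h import *
g=lidpt(-.228,.0065,.065);go([g[0],g[1],.22])
E
```

```text
clk 2.075 tcp [ 0.4867 -0.0779  0.2266] delta mm tool [ 6.7  8.5 65.5] turn -1.9 or 178.1 F [ 0.6467  0.2569 -0.3684] open 0.08778447340851198 j6 87.28153259714938
```

>>> arm_command:
  commands: [0,5,40,0,100,0,4,30,-1.9,100,0,0,0,0,100]

```text
clock: 2.45
tool_pos: [0.5096, -0.147, 0.2265]
orientation: [63.2, 89.8, -13.4]
force: [-0.4, -1.0, -0.3]
opening: 0.0873
```

```bash
python3 - <<'E'
from h import *
g=lidpt(-.228,.0065,.065);go([g[0],g[1],.22]);
s=snapshot("wrist");cv2.imwrite("pics/w1.png",s["frame"]);print(s["fov_y"],"tab proj",proj(s,g),"tip corners",[proj(s,lidpt(-.25,.0125,.065,y)) for y in(-.015,.015)],[proj(s,lidpt(-.2,.0125,.065,y)) for y in(-.015,.015)])
np.save("w1.npy",s,allow_pickle=True)
E
```

```text
clk 2.45 tcp [ 0.5096 -0.147   0.2265] delta mm tool [ 6.5 -0.3 -6.7] turn 0.3 or -179.7 F [-0.4354 -0.9763 -0.3348] open 0.08725237348440995 j6 98.1579676314099
68.55080733174098 tab proj [274.9306 204.4646] tip corners [array([291.2649, 229.4985]), array([258.2971, 229.3642])] [array([291.8282, 174.4065]), array([257.6855, 174.2533])]
```

View pics/w1.png

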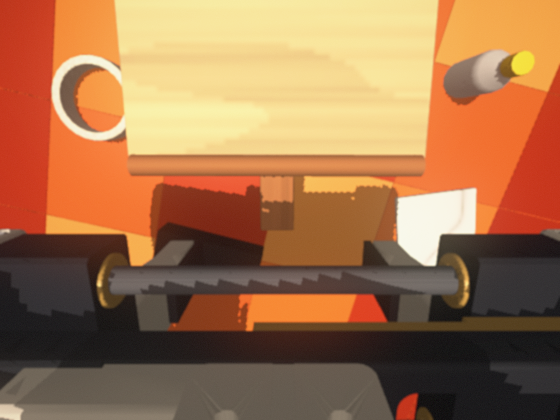

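The wrist view shows the tab at columns 261–294 with its tip at row 230. That is within 3 px of the prediction, about 2.5 mm towards -y. Now I'll descend.

>>> arm_command:
  commands: [50,0,-4,0,100,45,0,0,0,100,30,0,0,0,100,8,0,0,0,100,0,0,0,0,100]

```text
clock: 3.12
tool_pos: [0.5096, -0.1397, 0.0925]
orientation: [74.3, 89.5, -2.3]
force: [0.5, -0.1, 0.6]
opening: 0.0879
```

```bash
sed -i 's/^CX=/CX=/; $a H=H-CY*.0025' h.py; python3 - <<'E'
from h import *
g=lidpt(-.228,.0065,.065);go(g-[0,0,.019])
E
```

```text
clk 3.125 tcp [ 0.5096 -0.1397  0.0925] delta mm tool [ 0.2 -1.9  2.8] turn 0.3 or -179.7 F [ 0.5381 -0.1383  0.6499] open 0.08788222150303412 j6 97.31868110048309
```

>>> arm_command:
  commands: [0,-1.5,3,0,100,0,0,0,0,30,0,0,0,0,0,0,0,0,0,0,0,0,0,0,0]

```text
clock: 3.75
tool_pos: [0.5111, -0.143, 0.0965]
orientation: [76.0, 89.2, -0.6]
force: [0.4, 0.2, 0.2]
opening: 0.053
```

```bash
python3 - <<'E'
from h import *
g=lidpt(-.228,.0065,.065);go(g-[0,0,.019])
E
```

```text
clk 3.75 tcp [ 0.5111 -0.143   0.0965] delta mm tool [ 4.2 -2.7 -0.7] turn 0.3 or -179.7 F [0.4145 0.173  0.1554] open 0.052967821930982054 j6 97.69569261982636
```

>>> arm_command:
  commands: [4,-2,-0.5,0,0,1,-0.5,0,0,0,0.5,0,0,0,0,0.5,0,0,0,0]

```text
clock: 4.25
tool_pos: [0.5081, -0.1419, 0.0906]
orientation: [81.7, 89.2, 5.1]
force: [-2.6, -2.8, 8.5]
opening: 0.0295
```

```bash
python3 - <<'E'
from h import *
g=lidpt(-.228,.0065,.065);go(g-[0,0,.019])
E
```

```text
clk 4.25 tcp [ 0.5081 -0.1419  0.0906] delta mm tool [-1.7  0.1  1.1] turn 0.3 or -179.7 F [-2.5594 -2.8148  8.4507] open 0.02954992409308543 j6 97.65911183065043
```

Gripped at 29.5 mm opening, matching the 30 mm tab. Now I'll raise it along the arc.

>>> arm_command:
  commands: [-19,2.6,0,0,0,-19,4.3,0,0,0,-18.5,5.8,0,0,0,-17,6.9,0,0,0]

```text
clock: 4.75
tool_pos: [0.5239, -0.1381, 0.1581]
orientation: [90.9, 89.7, 14.1]
force: [5.4, -6.2, -17.4]
opening: 0.0294
```

```bash
cat >> h.py <<'E'
def angle():
    o=get_obs();q=o["tool_pos"]+[0,0,.019]-H;x,z=q@CX,q[2]
    print("theta est",np.arctan2(z,-x)-np.arctan2(.0065,.228),"r",np.hypot(x,z),"lateral",q@CY)
E
python3 - <<'E'
from h import *
angle();go(lidpt(-.228,.0065,.785)-[0,0,.019])
E
```

```text
theta est 0.3629415912881938 r 0.22818542489562987 lateral 0.0011863109354964682
clk 4.75 tcp [ 0.5239 -0.1381  0.1581] delta mm tool [-78.4  54.6   1.3] turn 0.1 or -179.9 F [  5.4254  -6.1968 -17.3801] open 0.02944334424406345 j6 97.34171213135706
```

>>> arm_command:
  commands: [-18,8.3,0,0,0,-17,9.6,0,0,0,-16,11,0,0,0,-15,12.4,0,0,0,-10,10,0,0,0]

```text
clock: 5.38
tool_pos: [0.5595, -0.1295, 0.2192]
orientation: [-102.8, 88.0, -179.9]
force: [-9.9, -6.3, -8.9]
opening: 0.0296
```

```bash
python3 - <<'E'
from h import *
angle();go(lidpt(-.228,.0065,.785)-[0,0,.019])
for n in ("top","scene"):
    s=snapshot(n);th=.7
    cv2.imwrite(f"pics/{n}2.png",s["frame"])
E
```

```text
theta est 0.6763776019014685 r 0.22876127612771946 lateral 0.0014346302243108922
clk 5.375 tcp [ 0.5595 -0.1295  0.2192] delta mm tool [-18.1  16.9   1.2] turn -0.2 or 179.8 F [-9.9226 -6.3101 -8.8994] open 0.029612697716652554 j6 96.64003333868558
```

>>> arm_command:
  commands: [-11,10,0,0,0,-9,9,0,0,0,0,0,0,0,0]

```text
clock: 5.85
tool_pos: [0.5704, -0.127, 0.2317]
orientation: [-101.4, 86.6, -178.7]
force: [0.9, 5.0, 10.1]
opening: 0.0297
```

```bash
python3 - <<'E'
from h import *
angle();go(lidpt(-.228,.0065,.785)-[0,0,.019]);o=get_obs();print(o["orientation"],tool(o)[:,0])
E
```

```text
theta est 0.7494916471018873 r 0.22902351029051526 lateral 0.0014123578274692575
clk 5.85 tcp [ 0.5704 -0.127   0.2317] delta mm tool [-5.4  6.2  1.3] turn -0.4 or 179.6 F [ 0.9334  5.0087 10.1315] open 0.029680011211813018 j6 96.4092014813083
[-101.4291   86.6241 -178.731 ] [-0.0589 -0.0013 -0.9983]
```

>>> arm_command:
  commands: [-7,6,0,0,0,-1,1,0,0,0]

```text
clock: 6.1
tool_pos: [0.5744, -0.126, 0.236]
orientation: [-101.4, 86.1, -178.8]
force: [-2.8, 0.2, 2.7]
opening: 0.0296
```

```bash
sed -i 's/q=o\["tool_pos"\]+\[0,0,.019\]-H/q=o["tool_pos"]-.019*tool(o)[:,0]-H/' h.py; python3 - <<'E'
from h import *
angle();go(lidpt(-.228,.0065,.785)-[0,0,.019]);o=get_obs();print(o["orientation"],tool(o)[:,0])
E
```

```text
theta est 0.7794296734085249 r 0.22823322157289705 lateral 0.0012304683298123948
clk 6.1 tcp [ 0.5744 -0.126   0.236 ] delta mm tool [-0.9  2.2  1.5] turn -0.4 or 179.6 F [-2.8263  0.1695  2.748 ] open 0.029573018427537234 j6 96.32435889215157
[-101.4201   86.1052 -178.7958] [-0.0679 -0.0014 -0.9977]
```

Lid is at about 44.7°. Now I'll release it and go straight up.

>>> arm_command:
  commands: [0,0,0,0,50,0,0,0,0,100,0,0,0,0,100,0,0,0,0,100,0,0,0,0,100]

```text
clock: 6.72
tool_pos: [0.577, -0.1254, 0.238]
orientation: [-101.8, 86.5, -179.1]
force: [0.1, -0.6, -0.6]
opening: 0.0746
```

>>> arm_command:
  commands: [-20,0,0,0,100,-40,0,0,0,100,-40,0,0,0,100,0,0,0,0,100]

```text
clock: 7.22
tool_pos: [0.583, -0.1254, 0.3405]
orientation: [-101.6, 86.5, -178.9]
force: [-0.1, 0.2, 0.0]
opening: 0.0876
```

```bash
python3 - <<'E'
from h import *
go(lidpt(-.191,.022,.785,.06)+[0,0,.05]);print(get_obs()["orientation"])
t=snapshot("top");s=snapshot("scene")
a=cv2.resize(t["frame"][120:270,240:400],None,fx=2.5,fy=2.5,interpolation=cv2.INTER_CUBIC);b=cv2.resize(s["frame"][135:285,165:325],None,fx=2.5,fy=2.5,interpolation=cv2.INTER_CUBIC)
cv2.imwrite("pics/open.png",np.hstack([a,b]))
for y in(-.13,.13):
  for th in(.7,.785): p=lidpt(-.2,.01,th,y);print(y,th,(proj(t,p)-[240,120])*2.5,(proj(s,p)-[165,135])*2.5+[400,0])
E
```

```text
clk 7.225 tcp [ 0.583  -0.1254  0.3405] delta mm tool [ 48.7  33.4 -59.5] turn -0.4 or 179.6 F [-0.086   0.2141  0.0422] open 0.08763361346423387 j6 96.31509915441923
[-101.5965   86.492  -178.914 ]
-0.13 0.7 [305.887  119.1869] [466.1168  64.0724]
-0.13 0.785 [304.9293 106.2903] [457.8339  63.0819]
0.13 0.7 [ 82.5824 172.3145] [685.467  135.8262]
0.13 0.785 [ 79.8717 159.7735] [680.2213 135.9506]
```

View pics/open.png

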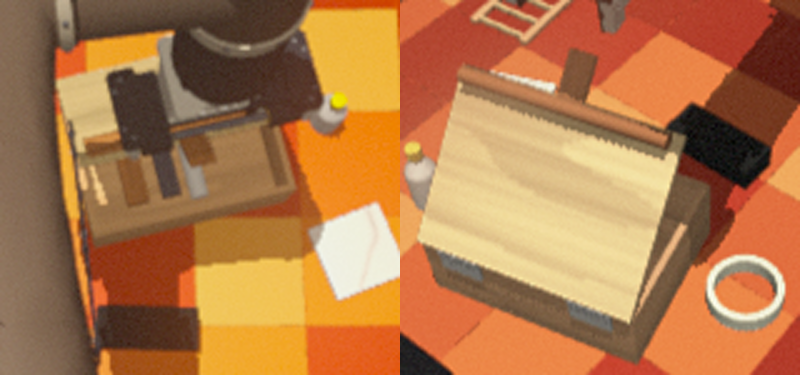

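The left half is the top view: the lid is up with the gripper above it. The right half is the scene view: the lid stands alone, with its front-left corner at (682,135), as predicted for 0.785 (680,136). Next I'll move over the rail, 60 mm aside, while the lid stands untouched.

>>> arm_command:
  commands: [0,17,-30,0,60,0,16,-30,0,20,0,0,0,0,0,0,0,0,0,0,0,0,0,0,0]

```text
clock: 7.95
tool_pos: [0.5987, -0.0586, 0.3305]
orientation: [-101.9, 85.7, -179.4]
force: [0.6, -0.8, -0.0]
opening: 0.0436
```

>>> arm_command:
  commands: [0,0,0,0,0,0,0,0,0,0,0,0,0,0,0]

```text
clock: 8.32
tool_pos: [0.5983, -0.06, 0.3305]
orientation: [-101.9, 85.7, -179.4]
force: [-0.2, 0.4, 0.4]
opening: 0.0131
```

```bash
python3 - <<'E'
from h import *
go(lidpt(-.191,.022,.78,.06)+[0,0,.025])
f=[get_obs()["force"] for _ in range(3)];print(f)
s=snapshot("wrist");cv2.imwrite("pics/w3.png",s["frame"])
print([proj(s,lidpt(-.191,.022,.78,y)+[0,0,.009]) for y in(-.12,0,.06,.12)])
E
```

```text
clk 8.325 tcp [ 0.5983 -0.06    0.3305] delta mm tool [65.4  5.2  1.4] turn -0.6 or 179.4 F [-0.1963  0.4302  0.3747] open 0.013086477130603956 j6 90.282218257167
[array([-0.1963,  0.4302,  0.3747]), array([-0.1963,  0.4302,  0.3747]), array([-0.1963,  0.4302,  0.3747])]
[array([511.6838, 205.2395]), array([359.5157, 206.0697]), array([284.4646, 206.4792]), array([210.0899, 206.885 ])]
```

View pics/w3.png

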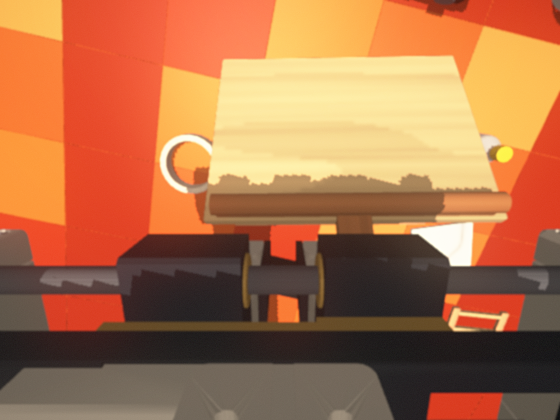

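The rail shows at columns 211–511, rows 193–215, matching the prediction of about row 206. I'll descend and feel for it.

>>> arm_command:
  commands: [35,3,1.4,0,0,28,2.5,0,0,0,0,0,0,0,0]

```text
clock: 8.75
tool_pos: [0.5997, -0.0604, 0.2669]
orientation: [-102.0, 85.9, -179.6]
force: [-0.2, -0.8, 0.1]
opening: 0.0005
```

```bash
python3 - <<'E'
from h import *
go(lidpt(-.191,.022,.78,.06)+[0,0,.017])
E
```

```text
clk 8.75 tcp [ 0.5997 -0.0604  0.2669] delta mm tool [10.  -0.2 -0.2] turn -0.6 or 179.4 F [-0.2445 -0.8191  0.0615] open 0.0004919689317210475 j6 90.44614043867224
```

>>> arm_command:
  commands: [8,0.5,0,0,0,3,0.2,0,0,0,0,0,0,0,0]

```text
clock: 9.12
tool_pos: [0.6009, -0.0603, 0.2582]
orientation: [-101.9, 86.1, -179.5]
force: [0.4, -0.1, 0.3]
opening: 0.0008
```

>>> arm_command:
  commands: [1.2,0.1,0,0,0,0,0,0,0,0]

```text
clock: 9.38
tool_pos: [0.6013, -0.0603, 0.2578]
orientation: [-102.0, 86.2, -179.5]
force: [0.0, -0.2, -0.7]
opening: 0.0007
```

>>> arm_command:
  commands: [1.2,0.1,0,0,0]

```text
clock: 9.5
tool_pos: [0.6015, -0.0603, 0.2569]
orientation: [-102.0, 86.2, -179.5]
force: [0.1, -0.0, -1.1]
opening: 0.0003
```

>>> arm_command:
  commands: [1.2,0.1,0,0,0]

```text
clock: 9.62
tool_pos: [0.6015, -0.0603, 0.2556]
orientation: [-102.1, 86.2, -179.6]
force: [-0.4, -1.0, -0.4]
opening: 0.0007
```

>>> arm_command:
  commands: [1.2,0,0,0,0]

```text
clock: 9.75
tool_pos: [0.6014, -0.0603, 0.2543]
orientation: [-102.1, 86.2, -179.6]
force: [-0.4, 0.5, -0.5]
opening: 0.0006
```

>>> arm_command:
  commands: [1.2,0,0,0,0]

```text
clock: 9.88
tool_pos: [0.6013, -0.0603, 0.253]
orientation: [-102.1, 86.2, -179.6]
force: [0.1, -0.2, 0.3]
opening: 0.0003
```

>>> arm_command:
  commands: [1,0,0,0,0]

```text
clock: 10.0
tool_pos: [0.6012, -0.0603, 0.2519]
orientation: [-102.0, 86.2, -179.6]
force: [0.3, 0.5, 0.0]
opening: 0.0004
```

>>> arm_command:
  commands: [1,0,0,0,0]

```text
clock: 10.12
tool_pos: [0.6011, -0.0603, 0.2508]
orientation: [-102.1, 86.2, -179.6]
force: [-0.2, 0.1, -0.0]
opening: 0.0005
```

>>> arm_command:
  commands: [0.8,0,0,0,0]

```text
clock: 10.25
tool_pos: [0.601, -0.0603, 0.2499]
orientation: [-102.0, 86.2, -179.6]
force: [0.1, 0.6, 0.5]
opening: 0.0004
```

>>> arm_command:
  commands: [0.8,0,0,0,0]

```text
clock: 10.38
tool_pos: [0.6011, -0.0603, 0.2496]
orientation: [-101.9, 86.2, -179.4]
force: [-1.6, 1.5, 5.1]
opening: 0.0004
```

>>> arm_command:
  commands: [0.8,0,0,0,0]

```text
clock: 10.5
tool_pos: [0.6011, -0.0603, 0.2496]
orientation: [-101.8, 86.2, -179.3]
force: [-1.6, 1.2, 6.1]
opening: 0.0002
```

Contact is at z ≈ 0.2497 with 5–6 N. I'll hold that.

>>> arm_command:
  commands: [0.7,0,0,0,0,0.7,0,0,0,0]

```text
clock: 10.75
tool_pos: [0.6011, -0.0603, 0.2496]
orientation: [-101.7, 86.3, -179.1]
force: [-1.9, 0.2, 6.0]
opening: 0.0002
```

>>> arm_command:
  commands: [0.7,0,0,0,0,0.7,0,0,0,0]

```text
clock: 11.0
tool_pos: [0.6011, -0.0603, 0.2496]
orientation: [-101.6, 86.4, -179.0]
force: [-2.0, 0.9, 5.9]
opening: 0.0
```

>>> arm_command:
  commands: [0.7,0,0,0,0,0.7,0,0,0,0]

```text
clock: 11.25
tool_pos: [0.6012, -0.0603, 0.2496]
orientation: [-101.4, 86.5, -178.9]
force: [-2.2, 1.4, 5.6]
opening: 0.0008
```

It held for about 0.9 s at 5–6 N with z constant at 0.2496. Now I'll lift off and retreat.

>>> arm_command:
  commands: [-20,0,0,0,0,-50,0,0,0,0,-50,-20,0,0,0,-20,-50,0,0,0,0,-50,0,0,0]

```text
clock: 11.88
tool_pos: [0.4925, -0.0861, 0.3969]
orientation: [-100.8, 86.1, -178.2]
force: [-0.4, -0.1, -0.7]
opening: 0.0002
```

>>> arm_command:
  commands: [0,-40,-45,0,0,0,-20,-55,0,0,0,0,-50,0,0,0,0,0,0,0,0,0,0,0,0]

```text
clock: 12.5
tool_pos: [0.3963, 0.0488, 0.4041]
orientation: [-104.1, 86.4, 178.3]
force: [0.1, -0.6, -0.2]
opening: 0.0005
```

```bash
python3 - <<'E'
from h import *
o=get_obs();print(o["clock"],o["tool_pos"],o["force"])
t=snapshot("top");s=snapshot("scene")
a=cv2.resize(t["frame"][120:270,240:400],None,fx=2.5,fy=2.5,interpolation=cv2.INTER_CUBIC);b=cv2.resize(s["frame"][135:285,165:325],None,fx=2.5,fy=2.5,interpolation=cv2.INTER_CUBIC)
cv2.imwrite("pics/end.png",np.hstack([a,b]))
for th in(.7,.785,.85):
  p=lidpt(-.25,.0125,th,0);print("tip",th,(proj(t,p)-[240,120])*2.5,(proj(s,p)-[165,135])*2.5+[400,0])
E
```

```text
12.5 [0.3963 0.0488 0.4041] [ 0.1339 -0.6157 -0.2337]
tip 0.7 [205.4578 170.1146] [585.6775  52.4843]
tip 0.785 [203.1996 153.8957] [577.2782  50.9591]
tip 0.85 [201.1745 140.7429] [570.3209  50.9319]
```

View pics/end.png

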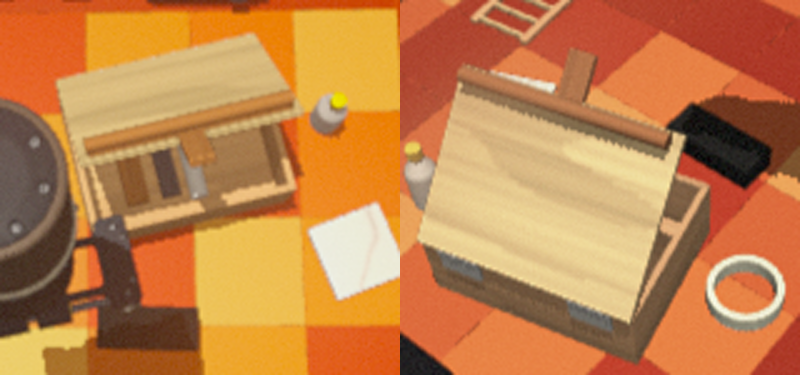

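The lid stands alone with its tab tip at about (203,157) top and (582,53) scene. That is between the predictions for 0.70 and 0.785, nearer the latter. The bystanders haven't moved and the gripper is clear.

```bash
python3 -c "
from plant import *
print(close_job())"
```

```text
the job is handed in; nothing more can be done
None
```

The friction hinge held: the lid stayed at about 45° when let go and did not sag under a light push. I handed the job in at 12.6 s on the robot's clock.

- **Lift:** I gripped the tab across its 30 mm width and raised the lid to 0.78 rad (about 44.7°), going by the gripper's position.
- **Let go:** I let go completely and left the lid untouched for about 3.5 s. A picture showed it where it had been left.
- **Push:** I came down on the rail 60 mm to the left of the tab and touched it at z ≈ 0.250 m. I held 5–6 N downward for about 0.9 s, with the highest reading 6.1 N. The fingertip height stayed at 0.2496 m throughout, so there was no sag.
- **Final state:** The last picture puts the lid at roughly 0.75–0.78 rad (43–45°), read by eye from the tab tip. The arm was well clear, and the block, tape, bottle and tile looked unmoved. I did not compare the screwdriver or the rib frame before and after, but the arm never came down near either.

One thing was off: the tool tipped about 4° during the lift, from the tab turning in the pads, and could not be straightened. It made no visible difference to the result.

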